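Draw back a landing-door latch and pin it open with the release rod

ROBOT

A 7-joint arm with a two-finger parallel gripper is mounted at the origin on the work surface. World frame = base frame: x ahead of the robot, y to its left, z up, the work surface at z = 0. Lengths are in m, angles in rad, forces in N, time in s.
With the tool pointing down it reaches from about 0.4 to 0.875 m from the base axis. Payload 19.3 kg.
Tool frame: the origin (TCP) lies between the finger pads; the fingertips stand 17 mm ahead of it and the grasp point (between the pads) lies 2 mm behind it; x points along the fingers, y is the direction in which the jaws open and shut, and the axes are right-handed (so a half turn about x gives the same grasp; the last joint's range is limited). The gripper opens to 85 mm and grips with 20 to 120 N. Pads are 22 mm wide; open, the fingers measure 114 mm over their backs; the gripper's body (76 mm by 85 mm) begins 54 mm behind the grasp point. The pads swing forward as they close: fully open they stand 13 mm farther back than shut.
Start: joints at [1.197, 0.521, -0.036, 1.599, 0.021, 1.021, -0.113], TCP at [0.187, -0.596, 0.248] pointing down, gripper open.
Joint ranges: [-2.91, 2.91], [-0.3, 2.13], [-1.5, 1.42], [0.17, 2.43], [-1.26, 4.41], [0.16, 1.93], [-2.52, 2.52]. Speed limits (rad/s): [1.89, 1.89, 2.39, 2.39, 3.01, 3.01, 3.01].

INTERFACE

Orientations are given as [roll, pitch, yaw] about the fixed x, y, z axes, in that order (R = Rz(yaw) Ry(pitch) Rx(roll)).
In Python, from workcell import bot gives the robot as it stands.
- The arm moves only by the shell command python3 -m creep 'ROWS' [FORCE]. ROWS is JSON, a list of rows, each an object of numbers: "wx", "wy", "wz": the turn, a rotation vector about the tool's x, y, z in degrees; "tx", "ty", "tz": the shift along the tool's x, y, z in m; "claw": the closure, from 0 (fully open) to 1 (shut). A call has 1 to 8 rows; each row is the pose to reach, as a shift and turn from the pose measured when the call began, along the tool's axes at that moment; what a row does not reach only later rows make up. A row lasts 1/10 s, in which the tool goes at most 50 mm and 8.59 degrees, less where a joint would pass 70% of its speed; a pose out of reach is approached as far as the arm can. A call with a gripper value outside its range is refused whole. The fingers move at their own pace and stop on an object; FORCE is the grip in N (left out, the last holds). Time passes only in rows, so rows that repeat a pose let the fingers close. It gives the time, the measured TCP pose, the force and the opening at its end, in the units of the state.
- bot.observe(): the state, without advancing time (a new reading comes with each control period).
- bot.grab_frame(name): name is "scene" or "top"; returns the picture (420x560x3 uint8, blue, green, red); there is no depth.
- bot.get_calibration(name): a dict with "fx", "fy", "cx", "cy" (pixels), "dist_coeffs" ([k1, k2, p1, p2, k3] as OpenCV has them; the pictures are not rectified), "R" (3x3) and "t" (3): a world point X has camera coordinates R X + t. Camera axes: x right, y down, z forward; pixel columns grow to the right and rows downward; lengths in m; the calibration is good to about 2 mm. A picture is of the moment at which its call begins. get_calibration takes no time and is no camera call.
- bot.job_done(): hands the job in, once; it reports no verdict.
The state is a dict: "clock": time; "qpos": joint angles; "qd": joint speeds; "joint_efforts": joint torques, N m; "position": TCP position; "tool_rot": TCP orientation; "force": force on the tool from outside, world axes, zero at the start; "moment": the same for the moment, N m; "grip_width": finger opening in m.
Only numpy, scipy, OpenCV 4.12 (cv2) and the standard library are available. Lean on these libraries where they do the work, as an engineer would, in place of code of your own. Each camera call takes 0.05 s, during which the arm holds its last target.

TASK

Pin the door lock open for inspection: take the steel release rod out of its stand, put it down through the slot in the lock's cover into the bore of the latch carriage, draw the carriage back with the rod against its spring until the rod finds the locating hole underneath, push it fully home with its collar down on the cover, and let go. Feel for the hole with a light touch and never force the rod; leave the gauge pin in the stand, the spare contact block, the wrench and the control panel alone.

Things in the scene. Friction and masses are not known exactly. Their poses are not given: they have to be found in the camera images.
- lock: Door lock on a fixed steel test frame, base 96 x 240 mm. Origin: centre of the underside, on the table; z up, y along the slide, towards the chrome hook and two white ceramic contact blocks at the +y end. Stacked from below: base (top at z 8 mm), locating strip (z 8 to 28), blue carriage (z 29 to 46), steel cover (z 48 to 54; 82 mm wide, y -100 to +62). Highest: hook beak, z 75 at y +150.
- cover_slot (a point): Centre of the slot in the cover, on the cover's top face, 54 mm above the table: slot 16 mm wide (lock x), 80 mm long (lock y from -40 to +40 mm), open down to the carriage; the carriage's bore is seen through it.
- strip_middle (a point): Top face of the steel locating strip, 28 mm above the table, hidden under the carriage. Its one upright hole (11 mm diameter, 1 mm chamfer, 20 mm deep) is on the lock's centre line x = 0, but the strip is set differently for each lock: the hole is up to 12 mm either way along y from this point (24 to 48 mm behind the closed bore) and must be felt: a nose resting on the strip drops in.
- carriage (a joint): Blue anodised latch carriage, 52 x 109 x 17 mm, carrying the chrome hook; slides in the lock: 0 = closed (hook out; where it starts), positive = metres drawn back towards the lock's -y, stop at 0.055. A spring pulls it shut with 1.8 N at 0 and 3.5 N at 0.050, friction 0.6 N; it shuts if not pinned.
- carriage_bore (a point): Centre of the upright through bore in the carriage, at its mouth on the carriage's top face (46 mm above the table, 8 mm below the cover's top): diameter 12 mm with a 1 mm chamfer, 17 mm deep. At lock x 0, y +25 mm when closed; moves with the carriage.
- rod: Loose steel release rod, 105 mm long, about 0.13 kg, round. Origin at its tip, z up to the handle. Nose cone 5 to 10 mm diameter, z 0 to 6; shank 10 mm diameter to z 44; collar 22 mm diameter, z 44 to 49; handle 16 mm diameter, z 49 to 105. Starts upright in a stand hole, tip 11 mm above the table. Home in the lock: tip about 10 mm above the table, collar on the cover.
- stand: Fixed grey block, 56 x 124 x 55 mm (x, y, z), origin at the centre of its underside; two upright holes of 13 mm diameter at y -35 and +35 mm, one for the rod and one for the gauge pin, either way round.
- gauge_pin: Loose steel gauge pin, leave in the stand. Origin at its tip; shank 8 mm diameter, 35 mm long; flat round head 24 mm diameter, 14 mm high; no handle. Shorter than the release rod: its top is 69 mm above the table.
- spare_block: Loose white ceramic contact block, 30 x 46 x 26 mm with two brass studs 4 mm high; leave alone. Origin: centre of underside.
- wrench: Loose steel wrench, 150 mm long, lying on the mat along its x; leave alone.
- panel: Fixed grey control panel, 150 x 190 x 45 mm with a red rocker switch on top (about 60 mm high in all); leave alone. Origin: centre of underside.
There are look-alikes about, which are no part of the job. What is shaped like the rod but yellow is not meant.

How it is judged:
By the outcome, as a careful person would: the job done as asked, in the order asked, and still so for the second after the job is handed in, with the robot touching nothing.
It also fails if it takes over 58 s, if anything falls off the work surface, if the arm or the gripper's body presses on something with over 40 N, if the wrist force passes 120 N, or if a joint passes its speed limit or range.

## Working session

There is one attempt and no reset: what is moved stays moved. The work goes in short steps, Python scripts to look and compute and a shell command to move; the robot and the scene stay as the last step left them, time stands still between calls to the robot, and variables do not carry over. Pictures are saved under pics/ and viewed, and the job is handed in when it is done.

```bash
ls; mkdir -p pics; python3 - <<'E'
from workcell import bot
import cv2,numpy as np
print(bot.observe())
for n in("scene","top"):
    cv2.imwrite(f"pics/{n}0.png",bot.grab_frame(n))
    c=bot.get_calibration(n);print(n,c)
E
```

```text
pics
{'clock': 0.0, 'qpos': array([ 1.19677463,  0.52202334, -0.03633546,  1.59999566,  0.02121023,
        1.02108685, -0.11278845]), 'qd': array([-0.00088568, -0.00055106,  0.00022992, -0.00087672,  0.00233253,
       -0.00019018, -0.00097072]), 'joint_efforts': array([-2.62608344e-03, -9.27158260e+01,  1.97912559e+00, -3.69948184e+01,
        1.78038608e-02,  8.03728122e-03,  1.08249940e-04]), 'position': array([ 0.186856  , -0.5960879 ,  0.24772424]), 'tool_rot': array([-1.4957443 ,  1.56966847,  1.94968374]), 'force': array([-0.78256516,  0.44987162, -0.5773644 ]), 'moment': array([ 0.01957687, -0.02257668, -0.0039094 ]), 'grip_width': 0.08564844886825662}
scene {'fx': 452.45831283003605, 'fy': 452.45831283003605, 'cx': 285.279944977314, 'cy': 206.54639786684803, 'dist_coeffs': array([-0.06329859,  0.        ,  0.        ,  0.        ,  0.        ]), 'R': array([[ 0.10838302,  0.99391275, -0.01976264],
       [ 0.65306016, -0.08617436, -0.75238714],
       [-0.7495102 ,  0.0686398 , -0.65842466]]), 't': array([-0.12686465, -0.33005883,  1.37487231])}
top {'fx': 489.23437277081734, 'fy': 489.23437277081734, 'cx': 283.63849182500314, 'cy': 213.56976307160076, 'dist_coeffs': array([-0.15412701,  0.        ,  0.        ,  0.        ,  0.        ]), 'R': array([[ 1.30041994e-02, -9.99915311e-01,  5.11436666e-04],
       [-9.85997624e-01, -1.29082338e-02, -1.66259025e-01],
       [ 1.66251546e-01,  1.65779017e-03, -9.86081982e-01]]), 't': array([0.0635919 , 0.60640751, 0.85392125])}
```

View pics/scene0.png

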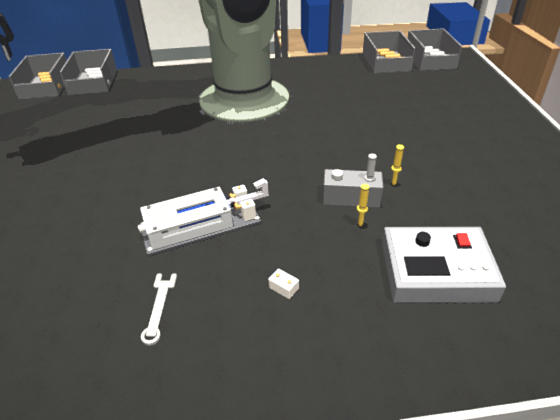

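View pics/top0.png

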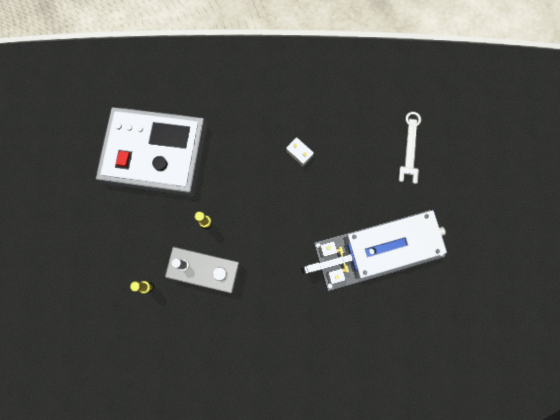

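The overview shows the stand around top (202,270), with the rod at (179,264) and the gauge pin at (219,274). Two yellow look-alikes stand at (203,219) and (141,287). The lock is around (385,250), with its slot at (386,246) and the hook pointing left. I'll zoom in next.

```bash
cat > h.py <<'E'
import cv2,numpy as np
from workcell import bot
from scipy.spatial.transform import Rotation as Ro
def ray(n,px):
    c=bot.get_calibration(n);K=np.array([[c['fx'],0,c['cx']],[0,c['fy'],c['cy']],[0,0,1]])
    u=cv2.undistortPoints(np.array(px,float).reshape(-1,1,2),K,c['dist_coeffs']).reshape(-1,2)
    d=np.c_[u,np.ones(len(u))]@c['R']; o=-c['R'].T@c['t']; return o,d
def onz(n,px,z):
    o,d=ray(n,px); return o+d*((z-o[2])/d[:,2])[:,None]
def proj(n,X):
    c=bot.get_calibration(n);K=np.array([[c['fx'],0,c['cx']],[0,c['fy'],c['cy']],[0,0,1]])
    return cv2.projectPoints(np.array(X,float).reshape(-1,3),cv2.Rodrigues(c['R'])[0],c['t'],K,c['dist_coeffs'])[0].reshape(-1,2)
def crop(n,img,x,y,w,h,s,out):
    cv2.imwrite(out,cv2.resize(img[y:y+h,x:x+w],None,fx=s,fy=s,interpolation=cv2.INTER_CUBIC))
def R(): return Ro.from_euler('xyz',bot.observe()['tool_rot']).as_matrix()
E
python3 - <<'E'
from h import *
t=cv2.imread('pics/top0.png');s=cv2.imread('pics/scene0.png')
a=cv2.resize(t[235:305,120:250],None,fx=6,fy=6,interpolation=cv2.INTER_CUBIC);cv2.imwrite('pics/a.png',a)
cv2.imwrite('pics/b.png',cv2.resize(t[200:300,295:455],None,fx=5,fy=5,interpolation=cv2.INTER_CUBIC))
cv2.imwrite('pics/c.png',cv2.resize(s[135:235,310:415],None,fx=6,fy=6,interpolation=cv2.INTER_CUBIC))
E
```

```text
(no output)
```

View pics/a.png

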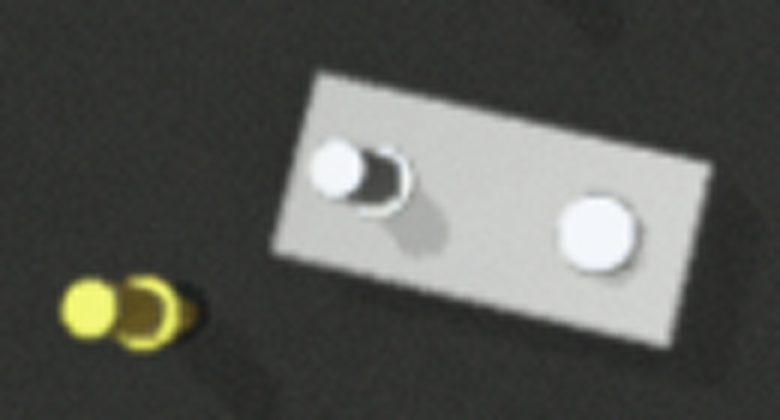

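View pics/b.png

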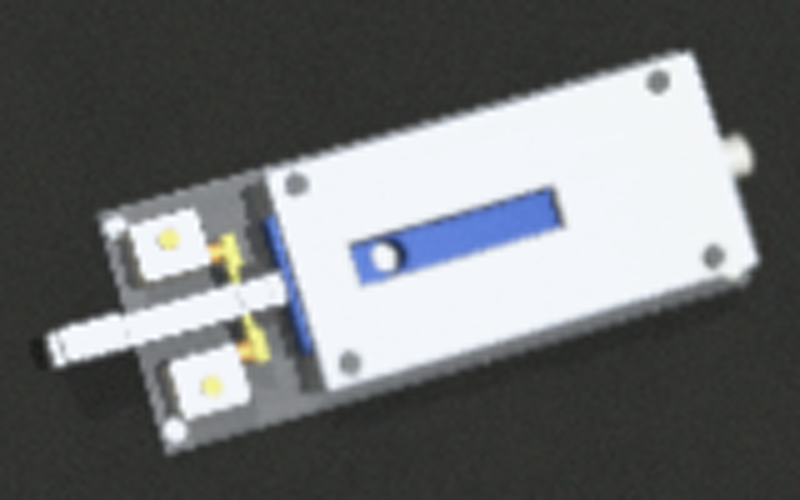

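View pics/c.png

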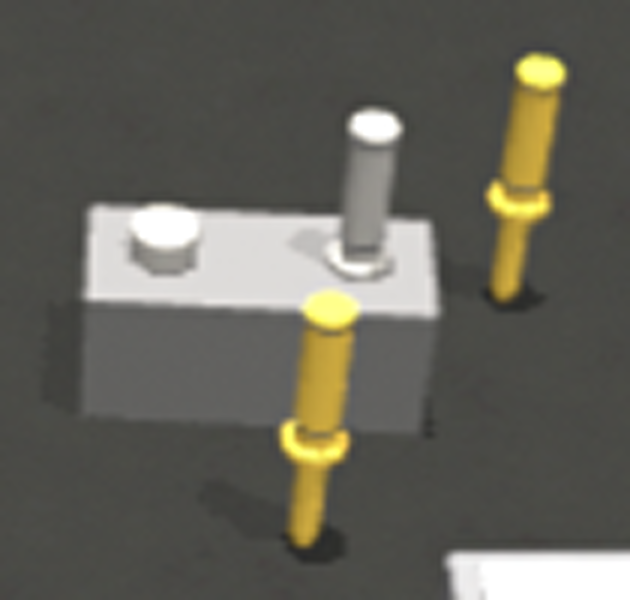

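```bash
python3 - <<'E'
from h import *
np.set_printoptions(precision=4,suppress=True)
t=cv2.imread('pics/top0.png');s=cv2.imread('pics/scene0.png')
f=lambda p,x,y,k:(np.array(p,float)+.5)/k-.5+[x,y]
st=onz('top',f([[318,72],[711,163],[670,347],[273,254]],120,235,6),.055)
print('stand',st[:,:2].tolist(),st.mean(0),np.linalg.norm(np.diff(st,axis=0),axis=1))
print('rodtop T',onz('top',f([[337,169]],120,235,6),.116),'collar',onz('top',f([[379,181]],120,235,6),.058),'gauge',onz('top',f([[597,234]],120,235,6),.069))
print('rodtop S',onz('scene',f([[375,126]],310,135,6),.116),'gauge',onz('scene',f([[164,222]],310,135,6),.069))
print('yel T',onz('top',f([[90,309]],120,235,6),.105),onz('top',[[201,216.5]],.105))
print('yel S',onz('scene',f([[541,71],[331,310]],310,135,6),.105))
cv=onz('top',f([[266,168],[687,51],[759,262],[325,389]],295,200,5),.054)
print('cover',cv[:,:2].tolist(),cv.mean(0),np.linalg.norm(np.diff(cv,axis=0),axis=1))
# slot blue mask
hsv=cv2.cvtColor(t,cv2.COLOR_BGR2HSV);m=cv2.inRange(hsv,(100,90,40),(130,255,255));m[:,:362]=0;m[:,412:]=0
sl=onz('top',f([[350,243],[554,188],[564,227],[360,286]],295,200,5),.054)
print('slot',sl[:,:2].tolist(),sl.mean(0),np.linalg.norm(np.diff(sl,axis=0),axis=1))
print('bore',onz('top',f([[386,256]],295,200,5),.046))
for a,b in((0,1),(3,2)):
    for q in(cv,sl):
        d=q[a]-q[b];print(np.degrees(np.arctan2(d[1],d[0])))
    d=st[a]-st[b];print('st',np.degrees(np.arctan2(d[1],d[0])))
print(R(),bot.observe()['position'])
cv2.imwrite('pics/d.png',cv2.resize(s[170:255,125:280],None,fx=5,fy=5,interpolation=cv2.INTER_CUBIC))
E
```

```text
stand [[0.5406983445729749, 0.2745036307640747], [0.5150393358031473, 0.1530258265311178], [0.4595145691279038, 0.1640028862405568], [0.48494153167454934, 0.28596312295644744]] [0.5    0.2194 0.055 ] [0.1242 0.0566 0.1246]
rodtop T [[0.5073 0.2537 0.116 ]] collar [[0.5076 0.2536 0.058 ]] gauge [[0.4924 0.1852 0.069 ]]
rodtop S [[0.5113 0.2548 0.116 ]] gauge [[0.4944 0.1868 0.069 ]]
yel T [[0.4662 0.3269 0.105 ]] [[0.5893 0.2153 0.105 ]]
yel S [[0.47   0.3282 0.105 ]
 [0.5952 0.2197 0.105 ]]
cover [[0.5699832676632234, -0.04673871790963538], [0.615772245237686, -0.20619529930970276], [0.5367214117615944, -0.23099188114276115], [0.4893504072165473, -0.0678391904522435]] [ 0.553  -0.1379  0.054 ] [0.1659 0.0828 0.1699]
slot [[0.5426563933034452, -0.07748625299969868], [0.5636805897309457, -0.15386883361141335], [0.5492414244468242, -0.15727697267185936], [0.52692462832593, -0.08100421010000462]] [ 0.5456 -0.1174  0.054 ] [0.0792 0.0148 0.0795]
bore [[ 0.5387 -0.0922  0.046 ]]
106.0217577256705
105.38949133021758
st 78.07307806969065
106.19053232422338
106.3090508681825
st 78.22334574938587
[[-0.0004  0.2991 -0.9542]
 [ 0.001  -0.9542 -0.2991]
 [-1.     -0.001   0.0001]] [ 0.1868 -0.5961  0.2478]
```

View pics/d.png

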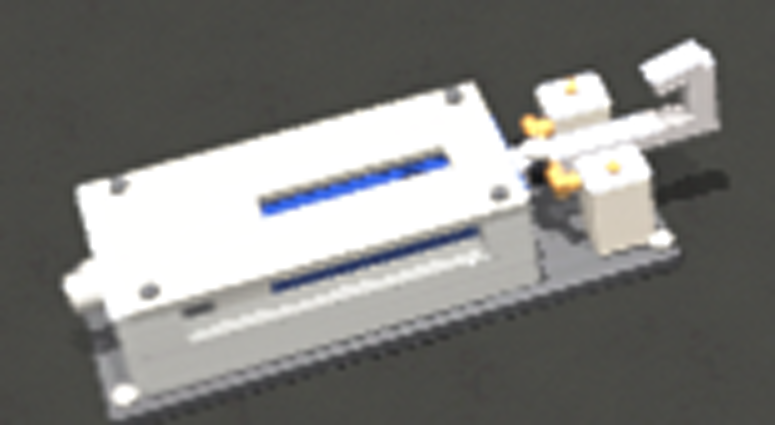

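Rod, stand and lock agree between the two views to 2–4 mm. The jaws are already within about 1.4° of the lock's y axis (106°). I'll grip the rod with the jaws along that axis, so I can carry it without turning it.

```bash
cat >> h.py <<'E'
def go(x,y,z,yaw=-74.0):
    o=bot.observe();M=R();d=M.T@(np.array([x,y,z])-o['position'])
    yv=np.radians(yaw);Mt=np.array([[0,np.cos(yv),np.sin(yv)],[0,np.sin(yv),-np.cos(yv)],[-1,0,0]])
    if np.linalg.det(Mt)<0: Mt[:,2]*=-1
    w=np.degrees(Ro.from_matrix(M.T@Mt).as_rotvec())
    print('tx ty tz',d.round(4),'w',w.round(2),'pos',o['position'].round(4),'t',round(o['clock'],2),'F',o['force'].round(2),'M',o['moment'].round(2),'w',round(o['grip_width'],4))
E
python3 - <<'E'
from h import *
go(0.48,-0.28,0.24)
f=lambda p,x,y,k:(np.array(p,float)+.5)/k-.5+[x,y]
sl=onz('scene',f([[259,200],[443,150],[450,163],[263,215]],125,170,5),.054);print(sl,sl.mean(0))
E
python3 -m creep '[{"tx":0.008,"ty":-0.05,"tz":-0.08,"wx":0},{"tx":0.008,"ty":-0.1,"tz":-0.16},{"tx":0.008,"ty":-0.14,"tz":-0.24},{"tx":0.008,"ty":-0.2,"tz":-0.33,"wx":1.4},{"tx":0.008,"ty":-0.2,"tz":-0.37,"wx":1.4,"claw":0},{"tx":0.008,"ty":-0.21,"tz":-0.374,"wx":1.4},{"tx":0.008,"ty":-0.21,"tz":-0.374,"wx":1.4},{"tx":0.008,"ty":-0.21,"tz":-0.374,"wx":1.4}]'
python3 -c "
from h import *
go(0.4,0,0.24);go(0.508,0.254,0.2)"
```

```text
tx ty tz [ 0.008  -0.214  -0.3743] w [1.4  0.   0.06] pos [ 0.1868 -0.5961  0.2478] t 0.1 F [-0.77  0.41  1.24] M [ 0.   -0.01 -0.01] w 0.0855
[[ 0.55681608 -0.15349571  0.054     ]
 [ 0.53517711 -0.07939118  0.054     ]
 [ 0.54388322 -0.07642639  0.054     ]
 [ 0.56626149 -0.15121819  0.054     ]] [ 0.55053447 -0.11513287  0.054     ]
tx ty tz [ 0.0083 -0.5051 -0.3817] w [1.4  0.   0.06] pos [ 0.1868 -0.5961  0.2478] t 0.1 F [-0.77  0.41  1.24] M [ 0.   -0.01 -0.01] w 0.0855
tx ty tz [ 0.0485 -0.7151 -0.5607] w [1.4  0.   0.06] pos [ 0.1868 -0.5961  0.2478] t 0.1 F [-0.77  0.41  1.24] M [ 0.   -0.01 -0.01] w 0.0855$[0]: bad value
```

```bash

python3 -m creep '[{"tx":0.008,"ty":-0.05,"tz":-0.08,"wx":0,"wy":0,"wz":0,"claw":0},{"tx":0.008,"ty":-0.1,"tz":-0.16,"wx":0,"wy":0,"wz":0,"claw":0},{"tx":0.008,"ty":-0.14,"tz":-0.24,"wx":1.4,"wy":0,"wz":0,"claw":0},{"tx":0.008,"ty":-0.2,"tz":-0.33,"wx":1.4,"wy":0,"wz":0,"claw":0},{"tx":0.008,"ty":-0.21,"tz":-0.374,"wx":1.4,"wy":0,"wz":0,"claw":0},{"tx":0.008,"ty":-0.21,"tz":-0.374,"wx":1.4,"wy":0,"wz":0,"claw":0},{"tx":0.008,"ty":-0.21,"tz":-0.374,"wx":1.4,"wy":0,"wz":0,"claw":0},{"tx":0.008,"ty":-0.21,"tz":-0.374,"wx":1.4,"wy":0,"wz":0,"claw":0}]'
python3 -c "
from h import *
go(0.45,0,0.24);go(0.508,0.254,0.2)"
```

```text
clock: 0.9
position: [0.4611, -0.3031, 0.2401]
tool_rot: [-1.315, 1.57, 2.106]
force: [1.1, -0.6, -0.4]
grip_width: 0.0854
tx ty tz [ 0.0004 -0.2944 -0.0729] w [0.   0.02 0.06] pos [ 0.4611 -0.3031  0.2401] t 0.9 F [ 1.11 -0.6  -0.42] M [-0.1  -0.04  0.  ] w 0.0854
tx ty tz [ 0.0406 -0.5225 -0.1986] w [0.   0.02 0.06] pos [ 0.4611 -0.3031  0.2401] t 0.9 F [ 1.11 -0.6  -0.42] M [-0.1  -0.04  0.  ] w 0.0854
```

Good. Next I'll move over the rod, keeping the fingertips above its top at 116 mm.

```bash

python3 -m creep '[{"tx":0.02,"ty":-0.26,"tz":-0.1,"wx":0,"wy":0,"wz":0,"claw":0},{"tx":0.02,"ty":-0.26,"tz":-0.1,"wx":0,"wy":0,"wz":0,"claw":0},{"tx":0.02,"ty":-0.26,"tz":-0.1,"wx":0,"wy":0,"wz":0,"claw":0},{"tx":0.02,"ty":-0.26,"tz":-0.1,"wx":0,"wy":0,"wz":0,"claw":0},{"tx":0.02,"ty":-0.26,"tz":-0.1,"wx":0,"wy":0,"wz":0,"claw":0},{"tx":0.04,"ty":-0.37,"tz":-0.14,"wx":0,"wy":0,"wz":0,"claw":0},{"tx":0.04,"ty":-0.37,"tz":-0.14,"wx":0,"wy":0,"wz":0,"claw":0},{"tx":0.04,"ty":-0.37,"tz":-0.14,"wx":0,"wy":0,"wz":0,"claw":0}]'
python3 -c "
from h import *
go(0.508,0.254,0.19)"
```

```text
clock: 1.7
position: [0.4934, 0.0932, 0.2002]
tool_rot: [-1.368, 1.57, 2.053]
force: [1.5, -0.2, 0.1]
grip_width: 0.0854
tx ty tz [ 0.0103 -0.1506 -0.0583] w [-0.01  0.01  0.06] pos [0.4934 0.0932 0.2002] t 1.7 F [ 1.46 -0.22  0.08] M [-0.01  0.   -0.02] w 0.0854
```

```bash

python3 -m creep '[{"tx":0.01,"ty":-0.05,"tz":-0.02,"wx":0,"wy":0,"wz":0,"claw":0},{"tx":0.01,"ty":-0.1,"tz":-0.04,"wx":0,"wy":0,"wz":0,"claw":0},{"tx":0.01,"ty":-0.15,"tz":-0.058,"wx":0,"wy":0,"wz":0,"claw":0.2},{"tx":0.01,"ty":-0.15,"tz":-0.058,"wx":0,"wy":0,"wz":0,"claw":0.2},{"tx":0.01,"ty":-0.15,"tz":-0.058,"wx":0,"wy":0,"wz":0,"claw":0.2},{"tx":0.01,"ty":-0.15,"tz":-0.058,"wx":0,"wy":0,"wz":0,"claw":0.2},{"tx":0.01,"ty":-0.15,"tz":-0.058,"wx":0,"wy":0,"wz":0,"claw":0.2}]'
python3 -c "
from h import *
go(0.508,0.254,0.089)
t=bot.grab_frame('top');s=bot.grab_frame('scene')
cv2.imwrite('pics/t1.png',t);cv2.imwrite('pics/s1.png',s)
cv2.imwrite('pics/s1c.png',cv2.resize(s[60:240,280:440],None,fx=3.3,fy=3.3,interpolation=cv2.INTER_CUBIC))
cv2.imwrite('pics/t1c.png',cv2.resize(t[200:330,90:270],None,fx=4,fy=4,interpolation=cv2.INTER_CUBIC))
p=bot.observe()['position']
for n in ('top','scene'):print(n,proj(n,[p,p-[0,0,p[2]-.116],p-[0,0,p[2]-.055]]))
"
```

```text
clock: 2.4
position: [0.508, 0.2517, 0.1902]
tool_rot: [-0.383, 1.57, 3.035]
force: [0.4, 0.0, -0.0]
grip_width: 0.0682
tx ty tz [ 0.1012 -0.0022 -0.0007] w [-0.12  0.04  0.01] pos [0.508  0.2517 0.1902] t 2.4 F [ 0.38  0.04 -0.03] M [-0.02  0.04 -0.03] w 0.0682
top [[166.55795219 259.00762958]
 [176.81244843 262.2943826 ]
 [183.9756406  264.58244669]]
scene [[374.16529547 123.58661132]
 [370.34633583 154.82346206]
 [367.4607287  178.16331321]]
```

View pics/s1c.png

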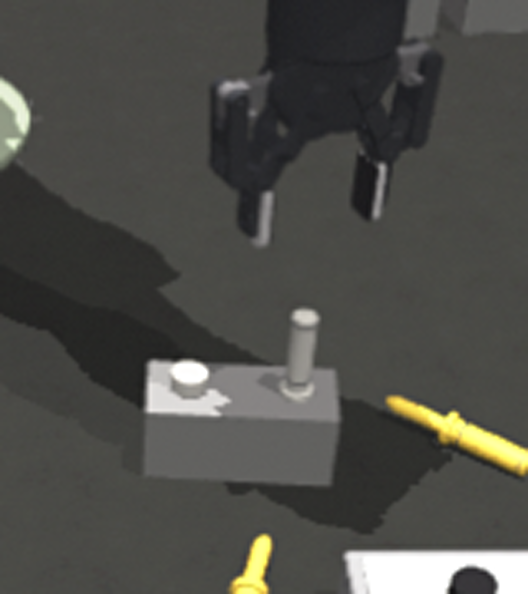

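View pics/t1c.png

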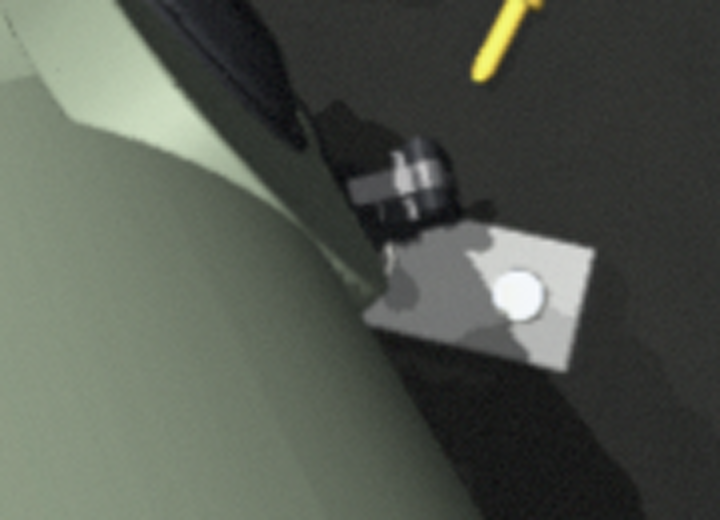

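The yellow look-alikes have toppled. My fingers never went below 170 mm, so they fell without being touched. I'll check the whole scene.

View pics/s1.png

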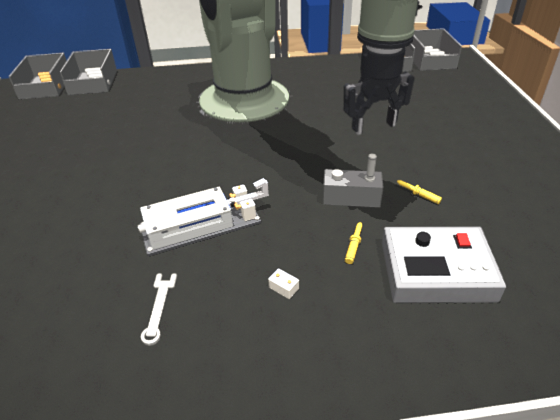

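View pics/t1.png

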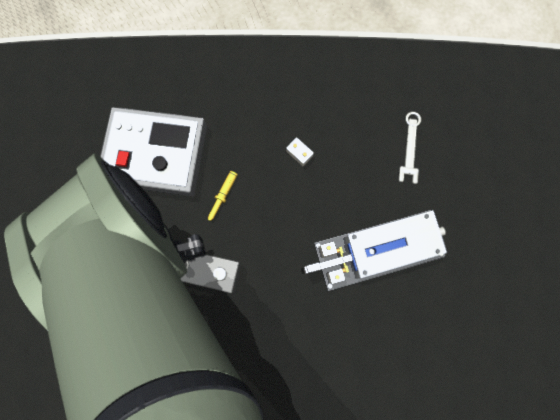

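```bash

python3 -m creep '[{"tx":0.04,"ty":-0.0012,"tz":-0.0007,"wx":0,"wy":0,"wz":0,"claw":0.3},{"tx":0.08,"ty":-0.0012,"tz":-0.0007,"wx":0,"wy":0,"wz":0,"claw":0.3},{"tx":0.101,"ty":-0.0012,"tz":-0.0007,"wx":0,"wy":0,"wz":0,"claw":0.3},{"tx":0.101,"ty":-0.0012,"tz":-0.0007,"wx":0,"wy":0,"wz":0,"claw":0.5},{"tx":0.101,"ty":-0.0012,"tz":-0.0007,"wx":0,"wy":0,"wz":0,"claw":0.5},{"tx":0.101,"ty":-0.0012,"tz":-0.0007,"wx":0,"wy":0,"wz":0,"claw":0.6}]' 20
python3 -c "
from h import *
go(0.508,0.253,0.089)
s=bot.grab_frame('scene')
cv2.imwrite('pics/s2c.png',cv2.resize(s[80:240,290:440],None,fx=4,fy=4,interpolation=cv2.INTER_CUBIC))
"
```

```text
clock: 3.1
position: [0.5093, 0.2534, 0.091]
tool_rot: [-2.66, 1.569, 0.759]
force: [0.1, -0.1, 1.3]
grip_width: 0.0344
tx ty tz [0.002  0.0001 0.0014] w [-0.15 -0.11  0.06] pos [0.5093 0.2534 0.091 ] t 3.1 F [ 0.06 -0.1   1.31] M [ 0.04 -0.04 -0.01] w 0.0344
```

View pics/s2c.png

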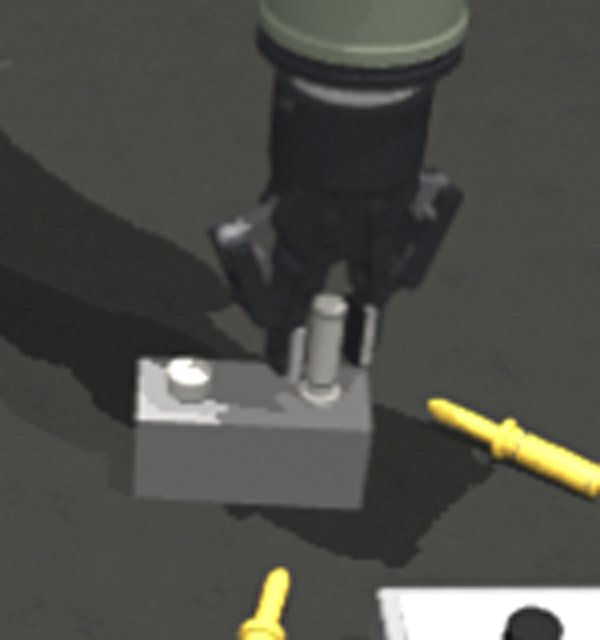

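The rod is between the jaws at crop (325,345), with a clear gap on each side. Closing gently.

```bash

python3 -m creep '[{"tx":0.002,"ty":0,"tz":0,"wx":0,"wy":0,"wz":0,"claw":0.7},{"tx":0.002,"ty":0,"tz":0,"wx":0,"wy":0,"wz":0,"claw":0.75},{"tx":0.002,"ty":0,"tz":0,"wx":0,"wy":0,"wz":0,"claw":0.8},{"tx":0.002,"ty":0,"tz":0,"wx":0,"wy":0,"wz":0,"claw":0.8}]' 20
python3 -c "
from h import *
go(0.508,0.253,0.089)"
python3 -m creep '[{"tx":0,"ty":0,"tz":0,"wx":0,"wy":0,"wz":0,"claw":0.9},{"tx":0,"ty":0,"tz":0,"wx":0,"wy":0,"wz":0,"claw":1},{"tx":0,"ty":0,"tz":0,"wx":0,"wy":0,"wz":0,"claw":1}]' 60
python3 -c "
from h import *
go(0.508,0.253,0.089)"
```

```text
clock: 3.55
position: [0.5093, 0.2537, 0.0892]
tool_rot: [-2.658, 1.568, 0.761]
force: [-0.7, 0.9, 0.5]
grip_width: 0.0173
tx ty tz [0.0001 0.0003 0.0014] w [-0.13 -0.13  0.07] pos [0.5093 0.2537 0.0892] t 3.55 F [-0.66  0.89  0.55] M [ 0.31  0.06 -0.02] w 0.0173
clock: 3.85
position: [0.5094, 0.2537, 0.0893]
tool_rot: [-2.682, 1.568, 0.736]
force: [-1.5, -0.1, 3.3]
grip_width: 0.0147
tx ty tz [0.0003 0.0003 0.0015] w [-0.14 -0.14  0.07] pos [0.5094 0.2537 0.0893] t 3.85 F [-1.46 -0.06  3.26] M [-0.07  0.24  0.  ] w 0.0147
```

```bash

python3 -m creep '[{"tx":-0.015,"ty":0,"tz":0,"wx":0,"wy":0,"wz":0,"claw":1},{"tx":-0.04,"ty":0,"tz":0,"wx":0,"wy":0,"wz":0,"claw":1},{"tx":-0.07,"ty":0,"tz":0,"wx":0,"wy":0,"wz":0,"claw":1},{"tx":-0.1,"ty":0,"tz":0,"wx":0,"wy":0,"wz":0,"claw":1},{"tx":-0.12,"ty":0,"tz":0,"wx":0,"wy":0,"wz":0,"claw":1},{"tx":-0.12,"ty":0,"tz":0,"wx":0,"wy":0,"wz":0,"claw":1}]' 60
python3 -c "
from h import *
go(0.539,-0.093,0.2)
s=bot.grab_frame('scene')
cv2.imwrite('pics/s3c.png',cv2.resize(s[60:230,290:440],None,fx=3.5,fy=3.5,interpolation=cv2.INTER_CUBIC))
"
```

```text
clock: 4.45
position: [0.5101, 0.254, 0.2128]
tool_rot: [-2.84, 1.564, 0.578]
force: [-0.2, 0.2, -2.3]
grip_width: 0.0146
tx ty tz [0.0116 0.3417 0.0671] w [-0.14 -0.39  0.12] pos [0.5101 0.254  0.2128] t 4.45 F [-0.16  0.22 -2.3 ] M [ 0.02 -0.02 -0.03] w 0.0146
```

View pics/s3c.png

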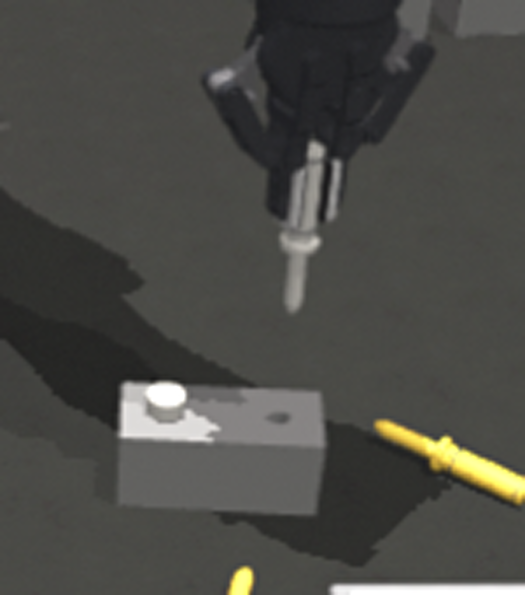

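The rod is held and out of the stand, with its tip at crop (293,310). The gauge pin is undisturbed. Next I'll carry it over to the lock.

```bash

python3 -m creep '[{"tx":0,"ty":0.04,"tz":0.01,"wx":0,"wy":0,"wz":0,"claw":1},{"tx":0,"ty":0.085,"tz":0.02,"wx":0,"wy":-0.4,"wz":0,"claw":1},{"tx":0,"ty":0.13,"tz":0.03,"wx":0,"wy":-0.4,"wz":0,"claw":1},{"tx":0,"ty":0.175,"tz":0.04,"wx":0,"wy":-0.4,"wz":0,"claw":1},{"tx":0,"ty":0.22,"tz":0.05,"wx":0,"wy":-0.4,"wz":0,"claw":1},{"tx":0.0,"ty":0.26,"tz":0.06,"wx":0,"wy":-0.4,"wz":0,"claw":1},{"tx":0.0,"ty":0.3,"tz":0.067,"wx":0,"wy":-0.4,"wz":0,"claw":1},{"tx":0.006,"ty":0.33,"tz":0.067,"wx":0,"wy":-0.4,"wz":0,"claw":1}]' 60
python3 -m creep '[{"tx":0,"ty":0.012,"tz":0,"wx":0,"wy":0,"wz":0,"claw":1},{"tx":0,"ty":0.012,"tz":0,"wx":0,"wy":0,"wz":0,"claw":1},{"tx":0,"ty":0.012,"tz":0,"wx":0,"wy":0,"wz":0,"claw":1}]' 60
python3 -c "
from h import *
go(0.539,-0.093,0.2)
"
```

```text
clock: 5.3
position: [0.5345, -0.0852, 0.204]
tool_rot: [-0.352, 1.568, 3.064]
force: [1.1, 1.2, -0.4]
grip_width: 0.0142
clock: 5.6
position: [0.5375, -0.0957, 0.2037]
tool_rot: [-0.503, 1.567, 2.914]
force: [0.1, -0.1, -0.5]
grip_width: 0.0143
tx ty tz [ 0.0037 -0.0021 -0.0022] w [-0.22  0.21  0.12] pos [ 0.5375 -0.0957  0.2037] t 5.6 F [ 0.05 -0.13 -0.47] M [0.   0.01 0.02] w 0.0143
```

```bash

python3 -m creep '[{"tx":0.03,"ty":-0.002,"tz":-0.002,"wx":0,"wy":0.2,"wz":0.1,"claw":1},{"tx":0.055,"ty":-0.002,"tz":-0.002,"wx":0,"wy":0.2,"wz":0.1,"claw":1},{"tx":0.060,"ty":-0.002,"tz":-0.002,"wx":0,"wy":0.2,"wz":0.1,"claw":1},{"tx":0.060,"ty":-0.002,"tz":-0.002,"wx":0,"wy":0.2,"wz":0.1,"claw":1}]' 60
python3 -c "
from h import *
go(0.539,-0.093,0.14)
s=bot.grab_frame('scene');t=bot.grab_frame('top');cv2.imwrite('pics/s4.png',s);cv2.imwrite('pics/t4.png',t)
cv2.imwrite('pics/s4c.png',cv2.resize(s[110:250,130:290],None,fx=5,fy=4.2,interpolation=cv2.INTER_CUBIC)[:588])
cv2.imwrite('pics/t4c.png',cv2.resize(t[200:300,295:455],None,fx=5,fy=5,interpolation=cv2.INTER_CUBIC))
"
```

```text
clock: 6.0
position: [0.5384, -0.092, 0.1435]
tool_rot: [-0.704, 1.569, 2.715]
force: [0.4, 0.1, -0.8]
grip_width: 0.0148
tx ty tz [ 0.0035  0.0012 -0.0003] w [-0.13  0.07  0.06] pos [ 0.5384 -0.092   0.1435] t 6.0 F [ 0.39  0.07 -0.8 ] M [-0.02 -0.03 -0.04] w 0.0148
```

View pics/s4c.png

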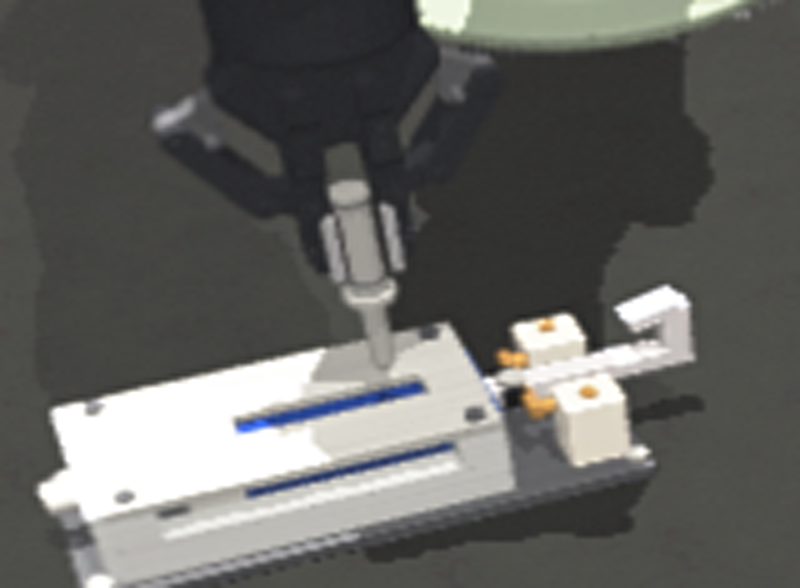

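View pics/t4c.png

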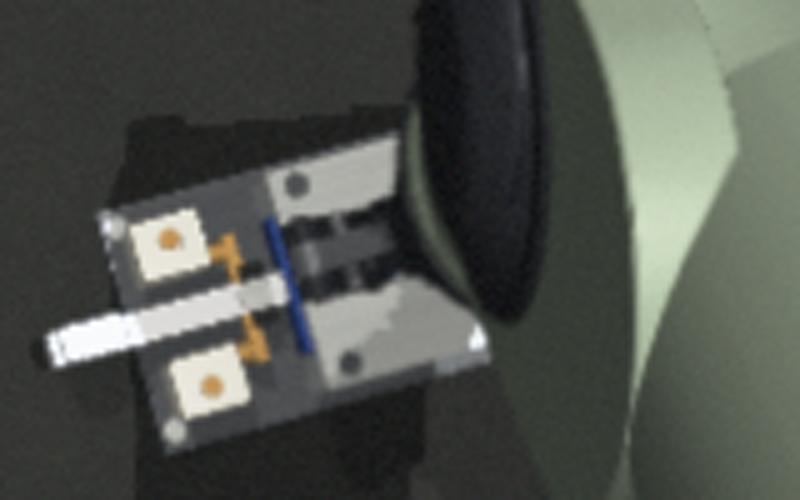

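```bash
python3 - <<'E'
from h import *
s0=cv2.imread('pics/scene0.png');s=cv2.imread('pics/s4.png')
a=cv2.resize(s0[190:230,165:225],None,fx=12,fy=12,interpolation=cv2.INTER_NEAREST)
cv2.imwrite('pics/e.png',a)
cv2.imwrite('pics/e2.png',cv2.resize(s[135:215,165:245],None,fx=7.5,fy=7.5,interpolation=cv2.INTER_NEAREST))
p=bot.observe()['position']
print(proj('scene',[p+[0,0,.027],p,p-[0,0,.078]]),proj('top',[p]))
# predicted slot corners from top estimate
for c in ([.5456,-.1174],[.548,-.1163]):
    ly=np.array([np.cos(np.radians(106)),np.sin(np.radians(106))]);lx=np.array([ly[1],-ly[0]])
    P=[[*(np.array(c)+a*lx*.008+b*ly*.04),.054] for a,b in((-1,-1),(-1,1),(1,1),(1,-1))]
    print((proj('scene',P)-[165,190])*12+6)
E
```

```text
[[198.45432064 153.97166525]
 [200.46922333 165.57095224]
 [205.895693   196.61852897]] [[382.7190833  245.07521953]]
[[119.17483676 212.93461859]
 [574.7485012   91.35539683]
 [599.42348979 146.45012198]
 [138.6828065  270.75109321]]
[[124.6266571  221.65244888]
 [580.94477412  99.661776  ]
 [605.74448522 154.96236916]
 [144.24424545 279.68992167]]
```

View pics/e.png

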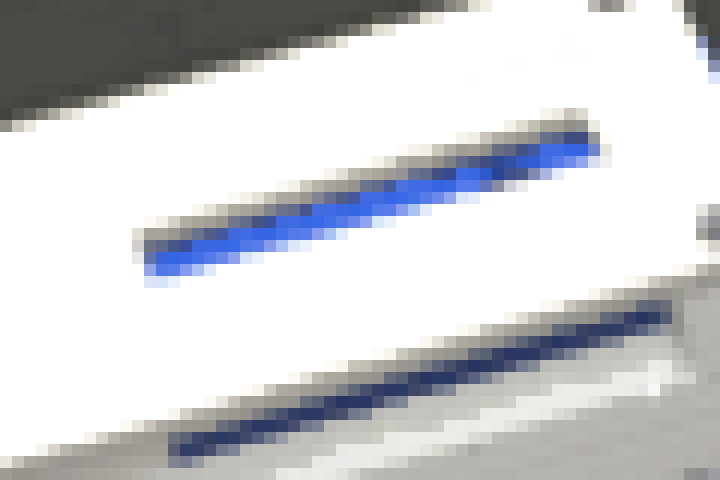

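View pics/e2.png

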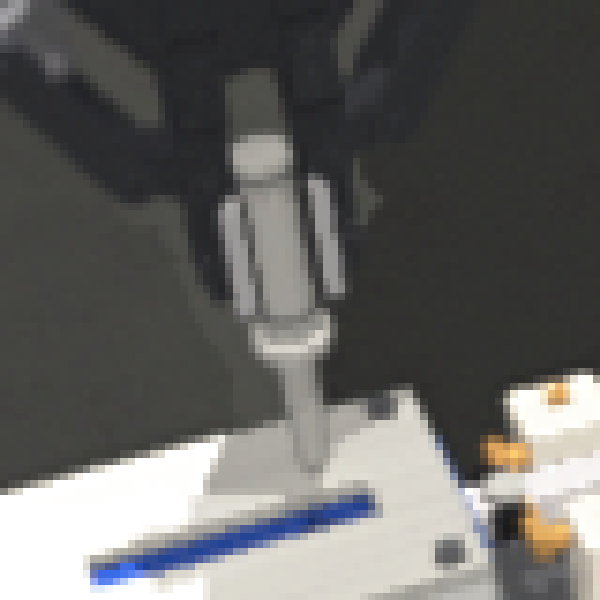

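Measured in the scene view, relative to the held rod's own tip at (206.5,197.4), the bore lies at about (0.5396, -0.093). The top view gives the same within about 1.5 mm. The nose has ±4 mm of entry clearance, so I'll go down in small steps and watch the force.

```bash
python3 -c "
from h import *
go(0.5396,-0.093,0.128)"
python3 -m creep '[{"tx":0.003,"ty":0.0012,"tz":-0.001,"wx":-0.1,"wy":0.1,"wz":0.1,"claw":1},{"tx":0.007,"ty":0.0013,"tz":-0.001,"wx":-0.1,"wy":0.1,"wz":0.1,"claw":1},{"tx":0.011,"ty":0.0013,"tz":-0.001,"wx":-0.1,"wy":0.1,"wz":0.1,"claw":1},{"tx":0.014,"ty":0.0013,"tz":-0.001,"wx":-0.1,"wy":0.1,"wz":0.1,"claw":1},{"tx":0.014,"ty":0.0013,"tz":-0.001,"wx":-0.1,"wy":0.1,"wz":0.1,"claw":1}]' 60
python3 -c "
from h import *
go(0.5396,-0.093,0.118)"
```

```text
tx ty tz [ 0.0168  0.0005 -0.0003] w [-0.19 -0.06 -0.  ] pos [ 0.5392 -0.0926  0.1448] t 6.1 F [ 0.43  0.31 -0.86] M [-0.01  0.03 -0.01] w 0.0144
clock: 6.6
position: [0.5402, -0.0936, 0.1303]
tool_rot: [2.496, 1.568, -0.367]
force: [-0.7, -0.2, -2.0]
grip_width: 0.0145
tx ty tz [ 0.0123 -0.0007  0.0005] w [-0.08 -0.11 -0.09] pos [ 0.5402 -0.0936  0.1303] t 6.6 F [-0.7  -0.19 -1.95] M [-0.01 -0.02  0.01] w 0.0145
```

```bash

python3 -m creep '[{"tx":0.003,"ty":-0.0005,"tz":0.0005,"wx":0,"wy":0,"wz":0,"claw":1},{"tx":0.006,"ty":-0.0005,"tz":0.0005,"wx":0,"wy":0,"wz":0,"claw":1},{"tx":0.006,"ty":-0.0005,"tz":0.0005,"wx":0,"wy":0,"wz":0,"claw":1}]' 60
python3 -c "
from h import *
go(0.5396,-0.093,0.118)"
python3 -m creep '[{"tx":0.003,"ty":0,"tz":0.0,"wx":0,"wy":0,"wz":0,"claw":1},{"tx":0.006,"ty":0,"tz":0.0,"wx":0,"wy":0,"wz":0,"claw":1},{"tx":0.006,"ty":0,"tz":0.0,"wx":0,"wy":0,"wz":0,"claw":1}]' 60
python3 -c "
from h import *
go(0.5396,-0.093,0.118)"
```

```text
clock: 6.9
position: [0.5394, -0.0932, 0.1238]
tool_rot: [2.408, 1.569, -0.456]
force: [0.6, -0.3, -1.3]
grip_width: 0.0147
tx ty tz [ 0.0058 -0.0001 -0.0003] w [-0.08 -0.08 -0.07] pos [ 0.5394 -0.0932  0.1238] t 6.9 F [ 0.62 -0.32 -1.31] M [-0.05 -0.01  0.04] w 0.0147
clock: 7.2
position: [0.5394, -0.093, 0.1175]
tool_rot: [2.493, 1.569, -0.371]
force: [1.6, 0.8, -1.4]
grip_width: 0.0148
tx ty tz [-0.0005  0.     -0.0002] w [-0.07 -0.08 -0.06] pos [ 0.5394 -0.093   0.1175] t 7.2 F [ 1.56  0.84 -1.42] M [ 0.29 -0.29  0.02] w 0.0148
```

The tip is at about 39 mm, below the carriage top at 46 mm, with no vertical load, so the nose is in the bore. There is a slight side contact pushing toward +x, so I'll ease off 1 mm and keep going down to the strip.

```bash

python3 -m creep '[{"tx":0.001,"ty":0,"tz":-0.001,"wx":0,"wy":0,"wz":0,"claw":1},{"tx":0.003,"ty":0,"tz":-0.001,"wx":0,"wy":0,"wz":0,"claw":1},{"tx":0.005,"ty":0,"tz":-0.001,"wx":0,"wy":0,"wz":0,"claw":1},{"tx":0.005,"ty":0,"tz":-0.001,"wx":0,"wy":0,"wz":0,"claw":1}]' 60
python3 -c "
from h import *
go(0.5396,-0.093,0.108)"

```

```text
clock: 7.6
position: [0.5402, -0.0928, 0.1122]
tool_rot: [2.355, 1.57, -0.509]
force: [-0.2, 0.0, -1.3]
grip_width: 0.0144
tx ty tz [0.0042 0.     0.0006] w [-0.08 -0.05 -0.05] pos [ 0.5402 -0.0928  0.1122] t 7.6 F [-0.24  0.02 -1.34] M [-0.03  0.01  0.  ] w 0.0144
```

```bash

python3 -m creep '[{"tx":0.002,"ty":0,"tz":0,"wx":0,"wy":0,"wz":0,"claw":1},{"tx":0.004,"ty":0,"tz":0,"wx":0,"wy":0,"wz":0,"claw":1},{"tx":0.004,"ty":0,"tz":0,"wx":0,"wy":0,"wz":0,"claw":1}]' 60
python3 -c "
from h import *
go(0.5396,-0.093,0.108)"
python3 -m creep '[{"tx":0.001,"ty":0,"tz":0,"wx":0,"wy":0,"wz":0,"claw":1},{"tx":0.001,"ty":0,"tz":0,"wx":0,"wy":0,"wz":0,"claw":1}]' 60
python3 -m creep '[{"tx":0.001,"ty":0,"tz":0,"wx":0,"wy":0,"wz":0,"claw":1},{"tx":0.001,"ty":0,"tz":0,"wx":0,"wy":0,"wz":0,"claw":1}]' 60

```

```text
clock: 7.9
position: [0.54, -0.0928, 0.1079]
tool_rot: [2.132, 1.57, -0.732]
force: [-0.7, -0.3, -1.9]
grip_width: 0.0145
tx ty tz [-0.0001  0.0001  0.0004] w [-0.07 -0.03 -0.04] pos [ 0.54   -0.0928  0.1079] t 7.9 F [-0.66 -0.32 -1.85] M [-0.05 -0.02 -0.02] w 0.0145
clock: 8.1
position: [0.54, -0.0928, 0.1068]
tool_rot: [2.028, 1.57, -0.836]
force: [0.1, 0.2, -0.8]
grip_width: 0.0145
clock: 8.3
position: [0.5402, -0.0928, 0.106]
tool_rot: [2.361, 1.57, -0.502]
force: [-0.7, 0.9, 4.5]
grip_width: 0.0143
```

The strip is felt at TCP z of about 0.1062 with roughly 5 N. I'll lift 0.6 mm and draw the carriage back 20 mm, short of where the hole can start at 24 mm.

```bash

python3 -m creep '[{"tx":-0.0006,"ty":0,"tz":0,"wx":0,"wy":0,"wz":0,"claw":1},{"tx":-0.0006,"ty":0.003,"tz":0,"wx":0,"wy":0,"wz":0,"claw":1},{"tx":-0.0006,"ty":0.006,"tz":0,"wx":0,"wy":0,"wz":0,"claw":1},{"tx":-0.0006,"ty":0.009,"tz":0,"wx":0,"wy":0,"wz":0,"claw":1},{"tx":-0.0006,"ty":0.012,"tz":0,"wx":0,"wy":0,"wz":0,"claw":1},{"tx":-0.0006,"ty":0.015,"tz":0,"wx":0,"wy":0,"wz":0,"claw":1},{"tx":-0.0006,"ty":0.018,"tz":0,"wx":0,"wy":0,"wz":0,"claw":1},{"tx":-0.0006,"ty":0.018,"tz":0,"wx":0,"wy":0,"wz":0,"claw":1}]' 60
cat >> h.py <<'E'
ly=np.array([np.cos(np.radians(106)),np.sin(np.radians(106))]);lx=np.array([ly[1],-ly[0]])
def lk():
    o=bot.observe();d=o['position'][:2]-[.5467,-.1169];F=o['force'][:2]
    print('lock x %.2f y %.2f mm  z %.2f'%(d@lx*1e3,d@ly*1e3,o['position'][2]*1e3),'F lx %.2f ly %.2f z %.2f'%(F@lx,F@ly,o['force'][2]),'M',o['moment'].round(2),'w',o['grip_width'].round(4),'rot',np.degrees(Ro.from_matrix(R()).as_rotvec()).round(1),R()[:,0].round(4),'t',round(o['clock'],2))
E
python3 -c "
from h import *
lk()"

```

```text
clock: 9.1
position: [0.5454, -0.1106, 0.1067]
tool_rot: [2.39, 1.569, -0.474]
force: [1.5, 2.1, -0.0]
grip_width: 0.0149Traceback (most recent call last):
  File "<string>", line 3, in <module>
    lk()
    ~~^^
  File "h.py", line 25, in lk
    print('lock x %.2f y %.2f mm  z %.2f'%(d@lx*1e3,d@ly*1e3,o['position'][2]*1e3),'F lx %.2f ly %.2f z %.2f'%(F@lx,F@ly,o['force'][2]),'M',o['moment'].round(2),'w',o['grip_width'].round(4),'rot',np.degrees(Ro.from_matrix(R()).as_rotvec()).round(1),R()[:,0].round(4),'t',round(o['clock'],2))
                                                                                                                                                                     ^^^^^^^^^^^^^^^^^^^^^
AttributeError: 'float' object has no attribute 'round'
```

```bash
sed -i "s/o\['grip_width'\].round(4)/round(float(o['grip_width']),4)/" h.py
python3 -c "
from h import *
lk()"
python3 -m creep '[{"tx":0.0003,"ty":0.002,"tz":-0.0003,"wx":0,"wy":0,"wz":0,"claw":1},{"tx":0.0006,"ty":0.004,"tz":-0.0003,"wx":0,"wy":0,"wz":0,"claw":1},{"tx":0.0006,"ty":0.004,"tz":-0.0003,"wx":0,"wy":0,"wz":0,"claw":1}]' 60
python3 -c "
from h import *
lk()"

```

```text
lock x 0.48 y 6.42 mm  z 106.65 F lx 2.02 ly 1.65 z -0.00 M [ 0.59 -0.31 -0.05] w 0.0149 rot [ 118.8   16.5 -118.7] [ 1.5e-03 -8.0e-04 -1.0e+00] t 9.1
clock: 9.4
position: [0.5468, -0.1143, 0.1061]
tool_rot: [2.474, 1.569, -0.39]
force: [-0.7, 2.7, 3.9]
grip_width: 0.0146
lock x 0.80 y 2.44 mm  z 106.11 F lx 0.04 ly 2.79 z 3.93 M [1.14 0.16 0.02] w 0.0146 rot [ 118.8   16.5 -118.7] [ 1.4e-03 -6.0e-04 -1.0e+00] t 9.4
```

Light contact (about 5 N), with the spring felt at 2.8 N. I'll slide back in 2 mm steps and watch for the vertical load to drop.

```bash

python3 -m creep '[{"tx":0,"ty":0.001,"tz":0,"wx":0,"wy":0,"wz":0,"claw":1},{"tx":0,"ty":0.002,"tz":0,"wx":0,"wy":0,"wz":0,"claw":1},{"tx":0,"ty":0.002,"tz":0,"wx":0,"wy":0,"wz":0,"claw":1}]' 60
python3 -c "
from h import *
lk()"
python3 -m creep '[{"tx":0,"ty":0.001,"tz":0,"wx":0,"wy":0,"wz":0,"claw":1},{"tx":0,"ty":0.002,"tz":0,"wx":0,"wy":0,"wz":0,"claw":1},{"tx":0,"ty":0.002,"tz":0,"wx":0,"wy":0,"wz":0,"claw":1}]' 60
python3 -c "
from h import *
lk()"

```

```text
clock: 9.7
position: [0.5473, -0.116, 0.1061]
tool_rot: [2.667, 1.57, -0.197]
force: [-1.2, 5.2, 3.8]
grip_width: 0.0146
lock x 0.79 y 0.67 mm  z 106.11 F lx 0.27 ly 5.28 z 3.78 M [1.4  0.27 0.03] w 0.0146 rot [ 118.8   16.6 -118.7] [ 1.1e-03 -2.0e-04 -1.0e+00] t 9.7
clock: 10.0
position: [0.5478, -0.1178, 0.1061]
tool_rot: [3.001, 1.57, 0.137]
force: [0.2, 4.2, 3.2]
grip_width: 0.0144
lock x 0.78 y -1.11 mm  z 106.11 F lx 1.34 ly 4.02 z 3.21 M [1.31 0.22 0.03] w 0.0144 rot [ 118.8   16.6 -118.7] [ 9.e-04  1.e-04 -1.e+00] t 10.0
```

```bash

python3 -m creep '[{"tx":0,"ty":0.001,"tz":0,"wx":0,"wy":0,"wz":0,"claw":1},{"tx":0,"ty":0.002,"tz":0,"wx":0,"wy":0,"wz":0,"claw":1},{"tx":0,"ty":0.002,"tz":0,"wx":0,"wy":0,"wz":0,"claw":1}]' 60 >/dev/null
python3 -c "
from h import *
lk()"
python3 -m creep '[{"tx":0,"ty":0.001,"tz":0,"wx":0,"wy":0,"wz":0,"claw":1},{"tx":0,"ty":0.002,"tz":0,"wx":0,"wy":0,"wz":0,"claw":1},{"tx":0,"ty":0.002,"tz":0,"wx":0,"wy":0,"wz":0,"claw":1}]' 60 >/dev/null
python3 -c "
from h import *
lk()"
python3 -m creep '[{"tx":0,"ty":0.001,"tz":0,"wx":0,"wy":0,"wz":0,"claw":1},{"tx":0,"ty":0.002,"tz":0,"wx":0,"wy":0,"wz":0,"claw":1},{"tx":0,"ty":0.002,"tz":0,"wx":0,"wy":0,"wz":0,"claw":1}]' 60 >/dev/null
python3 -c "
from h import *
lk()"

```

```text
lock x 0.79 y -3.14 mm  z 106.08 F lx 0.63 ly 3.27 z 1.98 M [1.06 0.09 0.  ] w 0.0145 rot [ 118.8   16.6 -118.7] [ 9.e-04  1.e-04 -1.e+00] t 10.3
lock x 0.76 y -5.40 mm  z 106.05 F lx 0.99 ly 1.75 z 0.94 M [ 0.73 -0.11  0.01] w 0.0149 rot [ 118.8   16.6 -118.7] [ 9.e-04  0.e+00 -1.e+00] t 10.6
lock x 0.74 y -7.62 mm  z 106.04 F lx 0.44 ly 2.11 z 1.43 M [ 0.72 -0.17 -0.02] w 0.0144 rot [ 118.8   16.6 -118.7] [ 1.e-03 -1.e-04 -1.e+00] t 10.9
```

The load is decreasing (to about +1). I'll probe gently 0.4 mm deeper to see whether that is real.

```bash

python3 -m creep '[{"tx":0.0002,"ty":0,"tz":0,"wx":0,"wy":0,"wz":0,"claw":1},{"tx":0.0003,"ty":0,"tz":0,"wx":0,"wy":0,"wz":0,"claw":1},{"tx":0.0003,"ty":0,"tz":0,"wx":0,"wy":0,"wz":0,"claw":1}]' 60 >/dev/null
python3 -c "
from h import *
lk()"

```

```text
lock x 0.73 y -7.67 mm  z 105.74 F lx 1.16 ly 2.42 z 0.76 M [ 0.75 -0.08 -0.06] w 0.0144 rot [ 118.8   16.6 -118.7] [ 1.e-03 -2.e-04 -1.e+00] t 11.2
```

```bash

python3 -m creep '[{"tx":0.0003,"ty":0,"tz":0,"wx":0,"wy":0,"wz":0,"claw":1},{"tx":0.0005,"ty":0,"tz":0,"wx":0,"wy":0,"wz":0,"claw":1},{"tx":0.0005,"ty":0,"tz":0,"wx":0,"wy":0,"wz":0,"claw":1}]' 60 >/dev/null
python3 -c "
from h import *
lk()"

```

```text
lock x 0.71 y -7.65 mm  z 105.20 F lx 0.77 ly 3.21 z 0.28 M [ 0.86 -0.13 -0.01] w 0.0144 rot [ 118.8   16.6 -118.7] [ 1.e-03 -2.e-04 -1.e+00] t 11.5
```

The nose is now 1 mm below the strip surface with no vertical load, so it has found the hole. I'll ease it in.

```bash

python3 -m creep '[{"tx":0.0005,"ty":0,"tz":0,"wx":0,"wy":0,"wz":0,"claw":1},{"tx":0.001,"ty":0,"tz":0,"wx":0,"wy":0,"wz":0,"claw":1},{"tx":0.001,"ty":0,"tz":0,"wx":0,"wy":0,"wz":0,"claw":1}]' 60 >/dev/null
python3 -c "
from h import *
lk()"
python3 -m creep '[{"tx":0.0005,"ty":0,"tz":0,"wx":0,"wy":0,"wz":0,"claw":1},{"tx":0.001,"ty":0,"tz":0,"wx":0,"wy":0,"wz":0,"claw":1},{"tx":0.001,"ty":0,"tz":0,"wx":0,"wy":0,"wz":0,"claw":1}]' 60 >/dev/null
python3 -c "
from h import *
lk()"

```

```text
lock x 0.69 y -7.66 mm  z 104.10 F lx 1.87 ly 3.22 z -0.92 M [ 0.76 -0.11  0.02] w 0.0141 rot [ 118.8   16.6 -118.7] [ 9.e-04 -2.e-04 -1.e+00] t 11.8
lock x 0.67 y -7.60 mm  z 102.99 F lx 1.49 ly 1.97 z -0.43 M [ 0.79 -0.15 -0.02] w 0.0145 rot [ 118.8   16.6 -118.7] [ 8.e-04 -1.e-04 -1.e+00] t 12.1
```

```bash

python3 -m creep '[{"tx":0.0005,"ty":0,"tz":0,"wx":0,"wy":0,"wz":0,"claw":1},{"tx":0.001,"ty":0,"tz":0,"wx":0,"wy":0,"wz":0,"claw":1},{"tx":0.001,"ty":0,"tz":0,"wx":0,"wy":0,"wz":0,"claw":1}]' 60 >/dev/null
python3 -c "
from h import *
lk()"
python3 -m creep '[{"tx":0.0005,"ty":0,"tz":0,"wx":0,"wy":0,"wz":0,"claw":1},{"tx":0.001,"ty":0,"tz":0,"wx":0,"wy":0,"wz":0,"claw":1},{"tx":0.001,"ty":0,"tz":0,"wx":0,"wy":0,"wz":0,"claw":1}]' 60 >/dev/null
python3 -c "
from h import *
lk()"
python3 -m creep '[{"tx":0.0005,"ty":0,"tz":0,"wx":0,"wy":0,"wz":0,"claw":1},{"tx":0.001,"ty":0,"tz":0,"wx":0,"wy":0,"wz":0,"claw":1},{"tx":0.001,"ty":0,"tz":0,"wx":0,"wy":0,"wz":0,"claw":1}]' 60 >/dev/null
python3 -c "
from h import *
lk()"

```

```text
lock x 0.70 y -7.60 mm  z 101.93 F lx 2.03 ly 2.16 z -0.36 M [ 0.8  -0.14  0.03] w 0.0148 rot [ 118.8   16.6 -118.7] [ 8.e-04 -1.e-04 -1.e+00] t 12.4
lock x 0.66 y -7.60 mm  z 100.88 F lx 2.29 ly 2.72 z 0.34 M [ 0.85 -0.19  0.01] w 0.0145 rot [ 118.8   16.6 -118.7] [ 8.e-04 -1.e-04 -1.e+00] t 12.7
lock x 0.69 y -7.54 mm  z 99.82 F lx 1.73 ly 2.59 z 1.80 M [ 0.93 -0.21 -0.03] w 0.0148 rot [ 118.8   16.6 -118.7] [ 7.e-04 -0.e+00 -1.e+00] t 13.0
```

```bash

python3 -m creep '[{"tx":0.0003,"ty":0,"tz":-0.0004,"wx":0,"wy":0,"wz":0,"claw":1},{"tx":0.0005,"ty":0,"tz":-0.0004,"wx":0,"wy":0,"wz":0,"claw":1},{"tx":0.0005,"ty":0,"tz":-0.0004,"wx":0,"wy":0,"wz":0,"claw":1}]' 60 >/dev/null
python3 -c "
from h import *
lk()"
python3 -m creep '[{"tx":0.0003,"ty":0,"tz":0,"wx":0,"wy":0,"wz":0,"claw":1},{"tx":0.0005,"ty":0,"tz":0,"wx":0,"wy":0,"wz":0,"claw":1},{"tx":0.0005,"ty":0,"tz":0,"wx":0,"wy":0,"wz":0,"claw":1}]' 60 >/dev/null
python3 -c "
from h import *
lk()"

```

```text
lock x 0.97 y -7.49 mm  z 99.21 F lx 0.83 ly 3.37 z 0.71 M [ 0.94  0.08 -0.  ] w 0.0144 rot [ 118.8   16.6 -118.7] [ 4.e-04 -0.e+00 -1.e+00] t 13.3
lock x 0.94 y -7.48 mm  z 98.68 F lx 0.43 ly 4.13 z 1.46 M [ 0.95  0.06 -0.02] w 0.0146 rot [ 118.8   16.6 -118.7] [ 4.e-04  0.e+00 -1.e+00] t 13.6
```

```bash

python3 -m creep '[{"tx":0.0003,"ty":-0.0003,"tz":-0.0001,"wx":0,"wy":0,"wz":0,"claw":1},{"tx":0.0008,"ty":-0.0003,"tz":-0.0001,"wx":0,"wy":0,"wz":0,"claw":1},{"tx":0.0008,"ty":-0.0003,"tz":-0.0001,"wx":0,"wy":0,"wz":0,"claw":1}]' 60 >/dev/null
python3 -c "
from h import *
lk()"
python3 -m creep '[{"tx":0.0005,"ty":0,"tz":0,"wx":0,"wy":0,"wz":0,"claw":1},{"tx":0.001,"ty":0,"tz":0,"wx":0,"wy":0,"wz":0,"claw":1},{"tx":0.001,"ty":0,"tz":0,"wx":0,"wy":0,"wz":0,"claw":1}]' 60 >/dev/null
python3 -c "
from h import *
lk()"

```

```text
lock x 0.98 y -7.26 mm  z 97.79 F lx 0.14 ly 2.35 z 0.45 M [ 0.66  0.   -0.02] w 0.0142 rot [ 118.8   16.6 -118.7] [ 3.e-04 -1.e-04 -1.e+00] t 13.9
lock x 0.95 y -7.24 mm  z 96.70 F lx 1.25 ly 1.94 z 0.16 M [0.67 0.05 0.04] w 0.0147 rot [ 118.8   16.6 -118.8] [ 2.e-04 -1.e-04 -1.e+00] t 14.2
```

```bash

python3 -m creep '[{"tx":0.0007,"ty":0,"tz":0,"wx":0,"wy":0,"wz":0,"claw":1},{"tx":0.0014,"ty":0,"tz":0,"wx":0,"wy":0,"wz":0,"claw":1},{"tx":0.002,"ty":0,"tz":0,"wx":0,"wy":0,"wz":0,"claw":1},{"tx":0.002,"ty":0,"tz":0,"wx":0,"wy":0,"wz":0,"claw":1}]' 60 >/dev/null
python3 -c "
from h import *
lk()"
python3 -m creep '[{"tx":0.0007,"ty":0,"tz":0,"wx":0,"wy":0,"wz":0,"claw":1},{"tx":0.0014,"ty":0,"tz":0,"wx":0,"wy":0,"wz":0,"claw":1},{"tx":0.002,"ty":0,"tz":0,"wx":0,"wy":0,"wz":0,"claw":1},{"tx":0.002,"ty":0,"tz":0,"wx":0,"wy":0,"wz":0,"claw":1}]' 60 >/dev/null
python3 -c "
from h import *
lk()"
python3 -m creep '[{"tx":0.0007,"ty":0,"tz":0,"wx":0,"wy":0,"wz":0,"claw":1},{"tx":0.0014,"ty":0,"tz":0,"wx":0,"wy":0,"wz":0,"claw":1},{"tx":0.002,"ty":0,"tz":0,"wx":0,"wy":0,"wz":0,"claw":1},{"tx":0.002,"ty":0,"tz":0,"wx":0,"wy":0,"wz":0,"claw":1}]' 60 >/dev/null
python3 -c "
from h import *
lk()"

```

```text
lock x 0.93 y -7.24 mm  z 94.59 F lx 0.19 ly 2.74 z -1.09 M [ 0.75 -0.05  0.01] w 0.0145 rot [ 118.8   16.6 -118.8] [ 1.e-04 -1.e-04 -1.e+00] t 14.6
lock x 0.93 y -7.25 mm  z 92.51 F lx 1.53 ly 2.13 z -1.17 M [ 0.72 -0.02  0.04] w 0.0146 rot [ 118.8   16.6 -118.8] [ 1.e-04 -1.e-04 -1.e+00] t 15.0
lock x 0.87 y -7.24 mm  z 90.37 F lx 1.08 ly 2.87 z -0.79 M [ 0.72 -0.15 -0.01] w 0.0142 rot [ 118.8   16.6 -118.8] [-1.e-04 -0.e+00 -1.e+00] t 15.4
```

2.2 mm to go. I'll press on until the collar touches.

```bash

python3 -m creep '[{"tx":0.0007,"ty":0,"tz":0,"wx":0,"wy":0,"wz":0,"claw":1},{"tx":0.0014,"ty":0,"tz":0,"wx":0,"wy":0,"wz":0,"claw":1},{"tx":0.0016,"ty":0,"tz":0,"wx":0,"wy":0,"wz":0,"claw":1},{"tx":0.0016,"ty":0,"tz":0,"wx":0,"wy":0,"wz":0,"claw":1}]' 60 >/dev/null
python3 -c "
from h import *
lk()"
python3 -m creep '[{"tx":0.0004,"ty":0,"tz":0,"wx":0,"wy":0,"wz":0,"claw":1},{"tx":0.0006,"ty":0,"tz":0,"wx":0,"wy":0,"wz":0,"claw":1},{"tx":0.0006,"ty":0,"tz":0,"wx":0,"wy":0,"wz":0,"claw":1}]' 60 >/dev/null
python3 -c "
from h import *
lk()"

```

```text
lock x 0.88 y -7.22 mm  z 88.73 F lx 0.67 ly 2.53 z -0.22 M [ 0.8  -0.04 -0.02] w 0.0148 rot [ 118.8   16.6 -118.8] [-1.e-04 -0.e+00 -1.e+00] t 15.8
lock x 0.97 y -7.21 mm  z 88.26 F lx 0.80 ly 2.89 z 3.19 M [0.87 0.06 0.03] w 0.0145 rot [ 118.8   16.6 -118.8] [ 1.e-04 -0.e+00 -1.e+00] t 16.1
```

The collar lands at z 88.26, where home was predicted at 88.2. I'll press lightly to confirm, then open the jaws partway and look.

```bash

python3 -m creep '[{"tx":0.0003,"ty":0,"tz":0,"wx":0,"wy":0,"wz":0,"claw":1},{"tx":0.0003,"ty":0,"tz":0,"wx":0,"wy":0,"wz":0,"claw":1}]' 60 >/dev/null
python3 -c "
from h import *
lk()
s=bot.grab_frame('scene')
cv2.imwrite('pics/s5c.png',cv2.resize(s[120:240,130:280],None,fx=5,fy=5,interpolation=cv2.INTER_CUBIC))"

```

```text
lock x 1.00 y -7.21 mm  z 88.20 F lx -1.67 ly 3.34 z 7.44 M [ 0.87  0.34 -0.01] w 0.0147 rot [ 118.8   16.6 -118.7] [ 2.e-04 -1.e-04 -1.e+00] t 16.3
```

View pics/s5c.png

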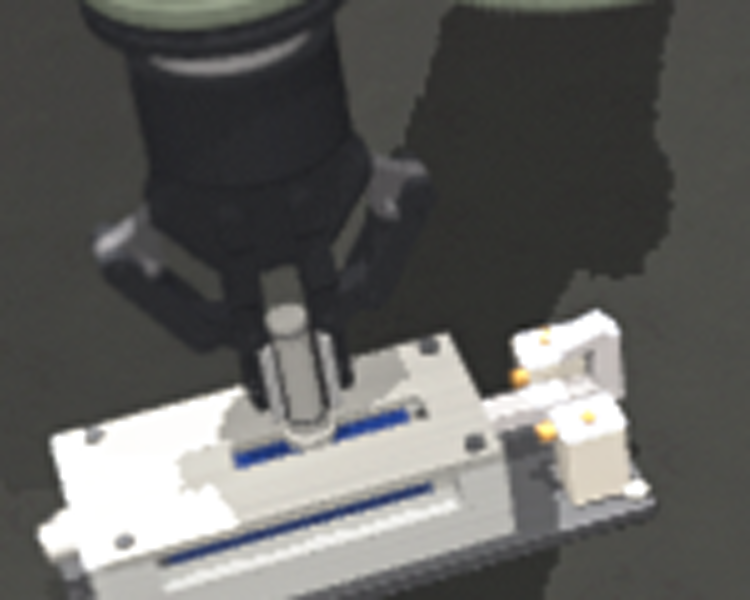

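The collar sits on the cover at crop (310,432), and the hook is drawn back to (595,340). Letting go now, then raising the gripper straight up.

```bash

python3 -m creep '[{"tx":0,"ty":0,"tz":0,"wx":0,"wy":0,"wz":0,"claw":0.7},{"tx":0,"ty":0,"tz":0,"wx":0,"wy":0,"wz":0,"claw":0.5},{"tx":0,"ty":0,"tz":0,"wx":0,"wy":0,"wz":0,"claw":0.4},{"tx":0,"ty":0,"tz":0,"wx":0,"wy":0,"wz":0,"claw":0.4},{"tx":0,"ty":0,"tz":0,"wx":0,"wy":0,"wz":0,"claw":0.4}]'
python3 -c "
from h import *
lk()
s=bot.grab_frame('scene')
cv2.imwrite('pics/s6c.png',cv2.resize(s[120:240,130:280],None,fx=5,fy=5,interpolation=cv2.INTER_CUBIC))"

```

```text
clock: 16.85
position: [0.5496, -0.1237, 0.0881]
tool_rot: [2.123, 1.571, -0.741]
force: [-0.5, 0.2, -0.7]
grip_width: 0.0511
lock x 0.95 y -7.30 mm  z 88.12 F lx -0.39 ly 0.30 z -0.74 M [-0.04  0.05  0.01] w 0.0511 rot [ 118.8   16.6 -118.8] [ 2.e-04 -1.e-04 -1.e+00] t 16.85
```

View pics/s6c.png

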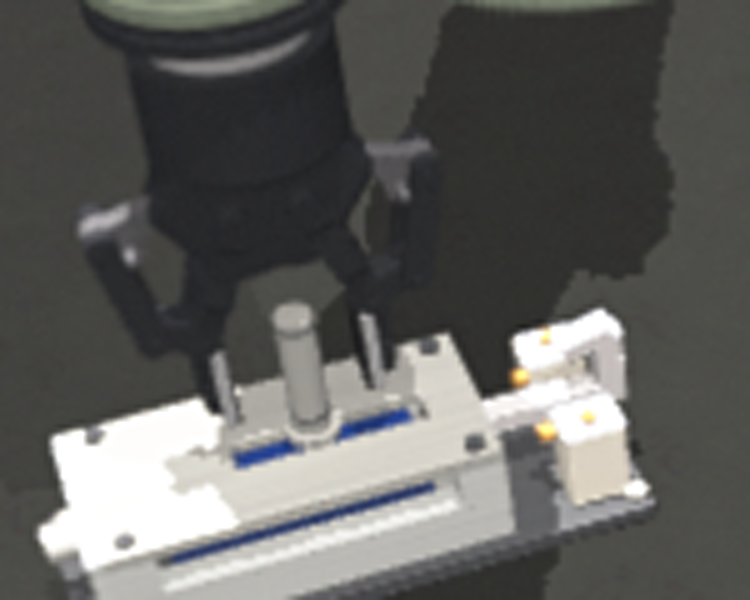

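The rod stands home and clear of both fingers, and the hook stayed back. Raising straight up and moving away.

```bash

python3 -m creep '[{"tx":-0.02,"ty":0,"tz":0,"wx":0,"wy":0,"wz":0,"claw":0.4},{"tx":-0.05,"ty":0,"tz":0,"wx":0,"wy":0,"wz":0,"claw":0.4},{"tx":-0.09,"ty":0,"tz":0,"wx":0,"wy":0,"wz":0,"claw":0.4},{"tx":-0.13,"ty":0,"tz":0,"wx":0,"wy":0,"wz":0,"claw":0.4},{"tx":-0.16,"ty":0.03,"tz":0,"wx":0,"wy":0,"wz":0,"claw":0.4},{"tx":-0.16,"ty":0.07,"tz":0.0,"wx":0,"wy":0,"wz":0,"claw":0.4},{"tx":-0.16,"ty":0.11,"tz":0.0,"wx":0,"wy":0,"wz":0,"claw":0.4},{"tx":-0.16,"ty":0.15,"tz":0.0,"wx":0,"wy":0,"wz":0,"claw":0.4}]'
python3 -m creep '[{"tx":0,"ty":0.04,"tz":0,"wx":0,"wy":0,"wz":0,"claw":0.4},{"tx":0,"ty":0.08,"tz":0,"wx":0,"wy":0,"wz":0,"claw":0.4},{"tx":0,"ty":0.12,"tz":0,"wx":0,"wy":0,"wz":0,"claw":0.4},{"tx":0,"ty":0.15,"tz":0,"wx":0,"wy":0,"wz":0,"claw":0.4},{"tx":0,"ty":0.15,"tz":0,"wx":0,"wy":0,"wz":0,"claw":0.4},{"tx":0,"ty":0.15,"tz":0,"wx":0,"wy":0,"wz":0,"claw":0.4}]'
python3 -c "
from h import *
lk()
s=bot.grab_frame('scene');t=bot.grab_frame('top')
cv2.imwrite('pics/s7.png',s);cv2.imwrite('pics/t7.png',t)
cv2.imwrite('pics/s7c.png',cv2.resize(s[120:240,130:280],None,fx=5,fy=5,interpolation=cv2.INTER_CUBIC))"

```

```text
clock: 17.7
position: [0.5909, -0.2695, 0.2486]
tool_rot: [2.212, 1.57, -0.652]
force: [-0.1, -0.1, 0.5]
grip_width: 0.051
clock: 18.3
position: [0.6318, -0.4138, 0.2479]
tool_rot: [-1.557, 1.571, 1.862]
force: [0.2, 1.2, -0.1]
grip_width: 0.0514
lock x -0.07 y -308.87 mm  z 247.89 F lx 0.56 ly 1.11 z -0.09 M [ 0.05 -0.07  0.05] w 0.0514 rot [ 118.8   16.6 -118.8] [-1.e-04  3.e-04 -1.e+00] t 18.3
```

View pics/s7c.png

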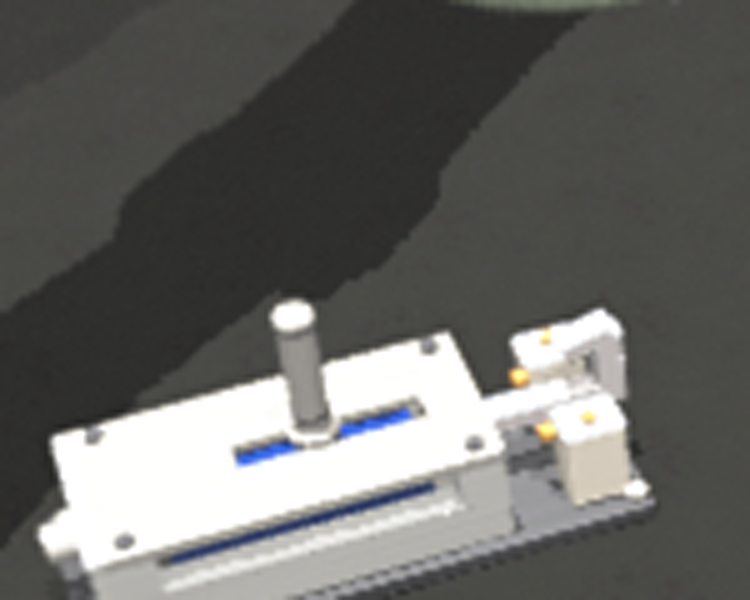

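View pics/t7.png

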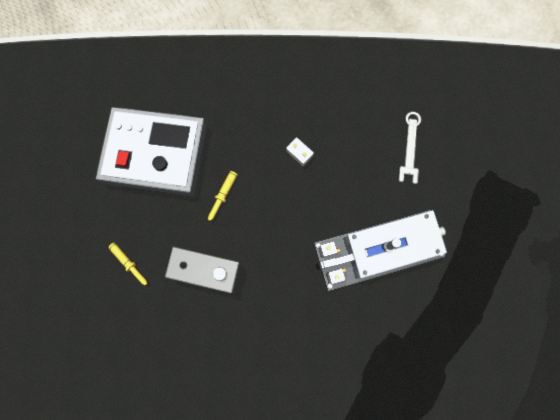

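View pics/s7.png

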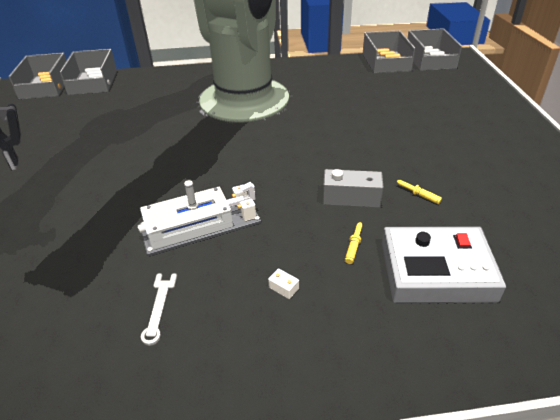

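The rod stands upright at top (391,245) with its collar on the cover. The hook is drawn back, and the gauge pin, block, wrench and panel are where they were. Handing in.

```bash
python3 -c "
from workcell import bot
print(bot.job_done())"
```

```text
the job is handed in; nothing more can be done
None
```

The lock is pinned open: the rod is fully home with its collar on the cover, and the gripper is well clear. I handed it in at about 18.4 s; no verdict was reported.

- **Finding the hole:** I drew the carriage back with the rod and felt along the strip with about 5 N. The hole turned up about 32 mm behind the closed bore, and the rod went in with no more than about 3 N of vertical load.
- **Seating:** the collar touched down at tool height 88.26 mm, against 88.2 mm predicted, and I pressed to about 8 N to confirm it before letting go.
- **Last checks:** after release, both cameras showed the rod upright, the collar on the cover and the hook still drawn back. The gauge pin, spare block, wrench and panel were where they started.

**Disagreements:**
- The two cameras differed by 2–4 mm, so I placed the rod relative to its own tip as seen in the scene camera.
- The two yellow look-alikes, standing upright in the first picture, were lying down by 2.4 s. My fingers had not gone below about 170 mm by then, so I believe they toppled on their own. They stayed on the table.

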